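Clear the hub's bore plug and hold the probe centred in the bore

TASK

Take the red plug out of the upright bicycle hub and put it back, fully seated, in its own red socket on the rack, and let go of it. Then take the orange-handled probe out of its tube and lower it through the hub's bore, never touching the hub or its stand with it, until its tip shows below the hub, about half way down the gap to the base plate. Finish while still holding the probe there, upright, still and centred in the bore; leave everything else where it is.

Things in the scene. Friction and masses are not known exactly. Their poses are not given: they have to be found in the camera images.
- hub_stand: Fixed: square dark steel base plate 110 x 110 x 10 with an aluminium bicycle hub upright above it on three thin posts. Origin on the bench, under the bore's vertical axis. The hub spans 40 to 96 above the bench, flanges 62 across; bore 28 in diameter, open at both ends. Open gap of 30 between the plate's top (10 above the bench) and the hub's lower rim.
- hub_mouth (a point): Centre of the bore's upper mouth, 96 above the bench.
- hub_lower_rim (a point): Centre of the bore's lower end, 40 above the bench.
- plug_red: Loose plug, about 120 g: steel spigot 20 across x 16 long at the bottom, flange 44 across x 6 thick above it, red round grip 26 across x 36 tall on top (58 tall in all). Starts upright in the hub's mouth, flange on the hub's top, origin 80 above the bench. Origin: centre of the spigot's lower end, z up. Grip from above, 45 above the origin.
- socket_red: Fixed red block 66 x 66 x 26 on the wooden rack, with an upright through hole 28 across: the red plug's own place. Origin: centre of its underside, 12 above the bench (block top 38 above the bench). A plug is home when its flange lies flat on the block: plug origin then 10 above the block's origin.
- socket_blue: The same block in blue, holding the blue plug; origin alike.
- socket_yellow: The same block in yellow, empty and to be left empty; origin alike. The three blocks stand in a row 88 apart, in any order.
- rack: Fixed wooden board 280 x 90 x 12 under the three blocks, its long side along its x axis; origin at the centre of its underside.
- plug_blue: Loose bore plug as the red one, with a blue grip, standing in its blue socket. Bystander.
- probe_tube: Fixed round stand: grey foot 84 diameter x 10 with an upright black tube, 36 outside, 20 inside, its top 114 above the bench. Origin: on the bench under the tube's axis.
- tube_mouth (a point): Centre of the tube's top, 114 above the bench.
- probe: Loose probe, about 160 g: steel rod 12 across x 100 long, then a dark collar 34 across x 6 thick, then an orange round grip 22 across x 42 tall (148 tall in all). Starts upright in the tube, collar on the tube's top, tip 14 above the bench. Origin: the rod's lower tip, z up. Grip from above, 131 above the tip; raise it over 100 to leave the tube.
- probe_collar (a point): Centre of the collar's underside, on the probe's axis, 100 above the tip.
- oiler: Yellow oil bottle, 48 diameter, 120 tall, standing; origin at the centre of its underside. Bystander.
- screwdriver: Screwdriver with blue handle, lying on the bench; origin under its middle. Bystander.
- wrench: Steel wrench lying on the bench; origin under its middle. Bystander.
- cog: Flat steel sprocket, 78 over its teeth, 6 thick, lying; origin at the centre of its underside. Bystander.
- grease: Jar with blue cap, 68 diameter, 60 tall, standing; origin at the centre of its underside. Bystander.
Mind the look-alikes: they are no part of the job. There is more than one size of the probe; the job needs the larger. Leave any yellow look-alike of the plug_red alone.

How it is judged:
On the way, in this order (a step that is already met when the one before it is completed fails the run):
1. the red plug is fully seated in the red socket and let go, the probe not yet in the hub (horizontal distance between plug_red and socket_red below 0.006 m and z of plug_red in the frame of socket_red between 0.005 and 0.0125 m and angle between plug_red's own z axis and vertical below 0.06 rad and contact force between the fingers and plug_red below 0.2 N and horizontal distance between probe and hub_stand above 0.05 m), for 0.2 s.
2. the probe is through the bore, centred, held and still (horizontal distance between probe and hub_stand below 0.004 m and horizontal distance between probe_collar and hub_stand below 0.005 m and z of probe in the frame of hub_lower_rim below -0.003 m and z of probe in the frame of hub_stand above 0.011 m and contact force between probe and hub_stand below 0.1 N and contact force between the fingers and probe above 1 N and linear speed of probe below 0.01 m/s), for 0.3 s.
At the end, for the whole second after the job is handed in: Red plug home in the red socket (flange within 2.5 mm of it, 6 mm of centre, tilt < 0.06 rad), released. Probe held by the fingers, still, tip 3 mm or more below the hub and 1 mm or more above the plate, tip within 4 mm and collar within 5 mm of the bore axis, touching nothing else (all of step 2 and horizontal distance between plug_red and socket_red below 0.006 m and z of plug_red in the frame of socket_red between 0.005 and 0.0125 m and angle between plug_red's own z axis and vertical below 0.06 rad and contact force between the fingers and plug_red below 0.2 N); the arm keeps its last pose, push and grip.
It fails at once if the probe touches the hub or its stand (more than 0.3 N) (contact force between probe and hub_stand above 0.3 N).
It fails at once if the blue plug is disturbed (moved more than 8 mm) (distance of plug_blue from where it was at the start of the episode above 0.008 m).
It fails at once if a bystander on the bench is disturbed (moved more than 20 mm) (distance of any of oiler, screwdriver, wrench, cog, grease from where it was at the start of the episode above 0.02 m).
It also fails if it takes over 59 s, if anything falls off the work surface, if the arm or the gripper's body presses on something with over 40 N, if the wrist force passes 120 N, or if a joint passes its speed limit or range.

ROBOT

A 6-joint arm with a two-finger parallel gripper is mounted at the origin on the work surface. World frame = base frame: x ahead of the robot, y to its left, z up, the work surface at z = 0. Lengths are in m, angles in rad, forces in N, time in s.
With the tool pointing down it reaches from about 0.325 to 0.775 m from the base axis. Payload 9.3 kg.
Tool frame: the origin (TCP) lies midway between the tips of the shut fingers; the grasp point (between the pads) lies 19 mm behind it; z points along the fingers, y is the line along which they close (so a half turn about z gives the same grasp; the last joint's range is limited). The gripper opens to 85 mm and grips with 20 to 120 N. Pads are 22 mm wide; open, the fingers measure 114 mm over their backs; the gripper's body (76 mm by 85 mm) begins 54 mm behind the grasp point. The pads swing forward as they close: fully open they stand 13 mm farther back than shut.
Start: joints at [-0.153, 0.259, 0.021, 1.334, 0, 1.418], TCP at [0.55, -0, 0.231] pointing down, gripper open.
Joint ranges: [-3.04, 3.04], [-0.91, 1.82], [-1.04, 1.36], [-1.92, 1.95], [-1.52, 1.45], [-3.14, 3.14]. Speed limits (rad/s): [2.22, 2.22, 2.79, 3.14, 3.14, 3.14].

INTERFACE

Orientations are given as a rotation vector (axis times angle).
In Python, from bench import env gives the robot as it stands. The module is installed in compiled form; this text tells all that it offers.
- The arm moves only by the tool servo_tool, never from a script. Its argument "rows" is a list of rows, each a list of 5 numbers: the closure in counts, from 0 (fully open) to 255 (shut), then the shift along the world's x, y, z in mm, then the turn about the world's z in rad. In form: [[fingers, dx, dy, dz, spin], ...]. A call has 1 to 10 rows; each row shifts and turns the commanded pose from where the row before left it; what a row does not reach is not made up. A row lasts 1/12 s, in which the tool goes at most 41.7 mm and 7.16 degrees, less where a joint would pass 70% of its speed; a pose out of reach is approached as far as the arm can. A call with a gripper value outside its range is refused whole. The fingers move at their own pace and stop on an object; "grip_force" is the grip in N (left out, the last holds). Time passes only in rows, so rows that do not move let the fingers close. It gives the time, the measured TCP pose, the force, the opening and the grip force at its end, in the units of the state.
- env.get_obs(): the state, without advancing time (a new reading comes with each control period).
- env.snapshot(name): name is "scene" or "side" or "wrist"; returns (picture, depth): 480x640x3 uint8, red, green, blue; 480x640 float32, m along the optical axis (not along the pixel's ray), 0 where there is no reading.
- env.get_calibration(name): a dict with "fovy" (degrees; the focal length in pixels is half the picture's height over the tangent of half this angle, whatever the lens; pixels are square), "cx", "cy" (the principal point, pixels), "R" (3x3) and "t" (3): a world point X has camera coordinates R X + t; the wrist camera has in their place "T_tool_cam" (4x4, takes a point from camera to tool coordinates, whose origin is the TCP and whose axes are the flange's). Camera axes: x right, y down, z forward; pixel columns grow to the right and rows downward; lengths in m; the calibration is good to about 2 mm. A picture is of the moment at which its call begins: read the wrist's pose just before it. get_calibration takes no time and is no camera call.
- env.close_job(): hands the job in; it is judged then, once.
The state is a dict: "clock": time; "joint_pos": joint angles; "dq": joint speeds; "effort": joint torques, N m; "tool_pos": TCP position; "tcp_rot": TCP orientation; "force": force on the tool from outside, world axes, zero at the start; "wrist_torque": the same for the moment, N m; "grip_width": opening from 0.0 (shut) to 1.0 (fully open); "grasp_force": force on a finger pad.
Only numpy, scipy, OpenCV 4.12 (cv2) and the standard library are available. Lean on these libraries where they do the work, as an engineer would, in place of code of your own. Each camera call takes 0.05 s, during which the arm holds its last target. There are 200 camera calls.

## Working session

There is one attempt and no reset: what is moved stays moved. The work goes in short steps, Python scripts to look and compute and a tool call to move; the robot and the scene stay as the last step left them, time stands still between calls to the robot, and variables do not carry over. Pictures are saved under pics/ and viewed, at most 10 in all, crops included, and the job is handed in when it is done.

Besides the shell and the picture viewer there is one more tool, called after "Emit:" by a JSON object that holds its "fn" and its "kwargs". servo_tool: Moves the arm, as the interface text tells. Its arguments: {"type":"object","properties":{"rows":{"type":"array"},"grip_force":{"type":"number"}},"required":["rows"]}

```bash
mkdir -p pics; cat > h.py <<'E'
import numpy as np, cv2
from scipy.spatial.transform import Rotation as Ro
from bench import env
def cam(n,obs=None):
    c=env.get_calibration(n); f=240/np.tan(np.radians(c["fovy"])/2)
    if "R" in c: R=np.array(c["R"]);t=np.array(c["t"]); return f,c["cx"],c["cy"],R.T,-R.T@t
    T=np.array(c["T_tool_cam"]); Rt=Ro.from_rotvec(obs["tcp_rot"]).as_matrix()
    return f,c["cx"],c["cy"],Rt@T[:3,:3],Rt@T[:3,3]+np.array(obs["tool_pos"])
def shot(n,save=None):
    o=env.get_obs(); im,d=env.snapshot(n)
    if save: cv2.imwrite(f"pics/{save}.png",im[:,:,::-1])
    return im,d,cam(n,o)
def ray(k,u,v,z):
    f,cx,cy,R,p=k; r=R@np.array([(u-cx)/f,(v-cy)/f,1]); return p+r*(z-p[2])/r[2]
def cloud(d,k):
    f,cx,cy,R,p=k; v,u=np.mgrid[:480,:640]
    P=np.stack([(u-cx)/f*d,(v-cy)/f*d,d],-1); return P@R.T+p
def proj(k,X):
    f,cx,cy,R,p=k; c=R.T@(np.array(X)-p); return cx+f*c[0]/c[2],cy+f*c[1]/c[2]
E
python3 - <<'E'
from h import *
for n in ("scene","side","wrist"):
    im,d,k=shot(n,n+"0"); print(n,k[0],k[4],k[3][:,2],(d>0).mean())
    np.savez(f"{n}0.npz",im=im,d=d)
o=env.get_obs();print(o)
print(env.get_calibration("wrist"),env.get_calibration("scene").keys())
E
```

```text
scene 448.19558201096623 [ 1.12688198 -0.19514402  0.6155403 ] [-0.70734293  0.24847827 -0.66175866] 0.996005859375
side 500.3241512687615 [0.38145097 0.61560145 0.7399765 ] [ 0.21494346 -0.66341321 -0.71671627] 0.9961686197916667
wrist 413.97807222433613 [0.54955248 0.07671318 0.37283935] [-0.00100011 -0.3006315  -0.95373985] 0.9959147135416667
{'clock': 0.15, 'joint_pos': array([-1.52597552e-01,  2.59097586e-01,  2.09584691e-02,  1.33370600e+00,
       -1.62461392e-05,  1.41819752e+00]), 'dq': array([-0.00066493, -0.00021196,  0.0016855 , -0.00132436, -0.00177348,
        0.00014012]), 'effort': array([ 3.21120227e-03, -5.55970466e+01,  3.44662285e+01,  1.13262911e-02,
       -1.37106272e-04,  2.85134706e-05]), 'tool_pos': array([5.49796912e-01, 2.30453150e-05, 2.30794993e-01]), 'tcp_rot': array([-2.22084874e+00, -2.22085155e+00,  9.94611022e-04]), 'force': array([-0.02226361,  0.10044857, -0.56637374]), 'wrist_torque': array([-0.01165429,  0.03168176, -0.0103585 ]), 'grasp_force': 0.0, 'grip_width': 1.0017306491239566}
{'fovy': 60.20524271880659, 'cx': 321.483182909127, 'cy': 236.359953831223, 'T_tool_cam': array([[ 3.51526779e-04, -9.53677627e-01, -3.00830286e-01,
         7.66927307e-02],
       [ 9.99999938e-01,  3.27060834e-04,  1.31689391e-04,
        -3.81569966e-04],
       [-2.71994218e-05, -3.00830313e-01,  9.53677682e-01,
        -1.42094063e-01],
       [ 0.00000000e+00,  0.00000000e+00,  0.00000000e+00,
         1.00000000e+00]])} dict_keys(['fovy', 'cx', 'cy', 'R', 't'])
```

View pics/scene0.png

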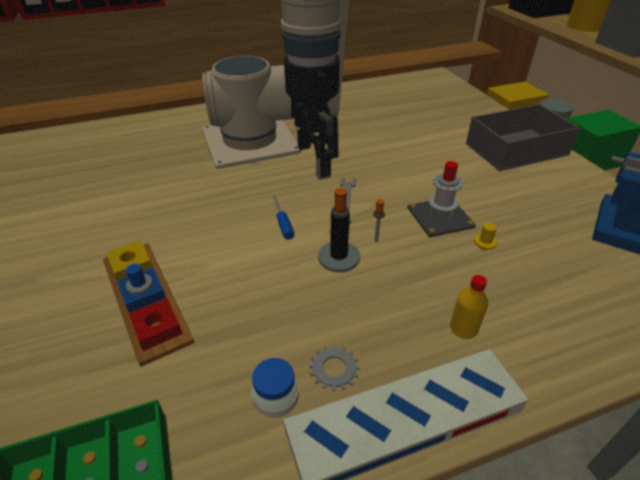

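View pics/side0.png

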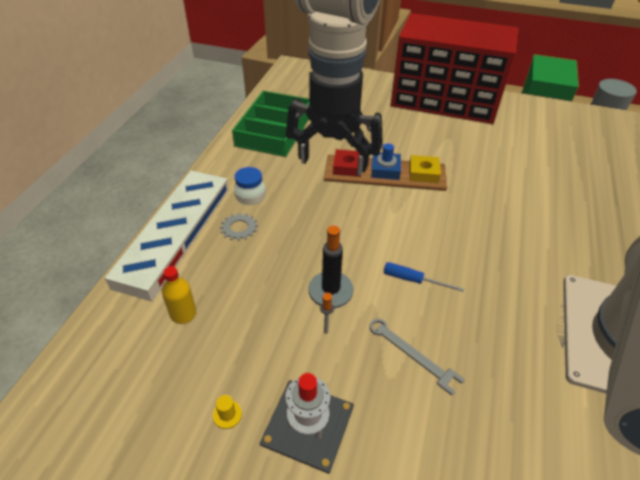

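The scene view shows the hub with the red plug at about (450,172), the tube with the large probe at (340,200), and the rack with the red socket at (155,322). Next I'll locate them by colour mask, ray casting and depth.

```bash
cat >> h.py <<'E'
def blobs(im,name):
    h=cv2.cvtColor(im,cv2.COLOR_RGB2HSV); H,S,V=[h[:,:,i].astype(int) for i in range(3)]
    m={'red':((H<4)|(H>174))&(S>170)&(V>60),'orange':(H>=5)&(H<14)&(S>180)&(V>90),'blue':(H>100)&(H<125)&(S>150)&(V>50),'yellow':(H>20)&(H<32)&(S>190)&(V>90)}[name].astype(np.uint8)
    n,l,s,c=cv2.connectedComponentsWithStats(m); return [(l==i,s[i],c[i]) for i in range(1,n) if s[i][4]>40]
E
python3 - <<'E'
from h import *
for n in ("scene","side"):
    z=np.load(n+"0.npz");im,d=z['im'],z['d'];k=cam(n);P=cloud(d,k)
    for col in ("red","orange","yellow","blue"):
        for m,s,c in blobs(im,col):
            Q=P[m]; 
            if np.linalg.norm(Q.mean(0)[:2]-[.55,0])>.45: continue
            zt=np.percentile(Q[:,2],97); T=Q[Q[:,2]>zt-.004]
            mn,mx=np.percentile(T[:,:2],[1,99],axis=0)
            print(n,col,c.round(),s[4],"med",np.median(Q,0).round(3),"ztop",zt.round(3),"topmid",((mn+mx)/2).round(4),"ext",(mx-mn).round(3))
E
```

```text
scene red [450. 171.] 176 med [0.496 0.306 0.128] ztop 0.138 topmid [0.8036 0.0631] ext [0.647 0.516]
scene red [478. 283.] 159 med [0.768 0.187 0.119] ztop 0.121 topmid [0.7661 0.189 ] ext [0.019 0.019]
scene red [154. 321.] 1275 med [ 0.6   -0.295  0.037] ztop 0.039 topmid [ 0.5967 -0.2958] ext [0.072 0.068]
scene red [475. 425.] 72 med [0.922 0.101 0.02 ] ztop 0.024 topmid [0.9217 0.101 ] ext [0.002 0.039]
scene orange [341. 192.] 51 med [0.531 0.056 0.161] ztop 0.163 topmid [0.5316 0.0564] ext [0.016 0.018]
scene orange [173. 310.] 42 med [ 0.578 -0.265  0.037] ztop 0.039 topmid [ 0.5879 -0.2645] ext [0.061 0.012]
scene orange [133. 327.] 46 med [ 0.592 -0.331  0.024] ztop 0.039 topmid [ 0.6024 -0.3277] ext [0.057 0.011]
scene yellow [486. 237.] 372 med [0.612 0.335 0.027] ztop 0.059 topmid [0.6374 0.3105] ext [0.085 0.087]
scene yellow [127. 256.] 731 med [ 0.419 -0.333  0.037] ztop 0.039 topmid [ 0.4238 -0.3288] ext [0.073 0.072]
scene yellow [468. 310.] 890 med [0.777 0.176 0.073] ztop 0.096 topmid [ 9.416e-01 -8.000e-04] ext [0.371 0.389]
scene blue [285. 225.] 230 med [ 0.42
[... 1882 characters left out ...]
 [ 0.772 -0.136  0.06 ] ztop 0.062 topmid [ 0.7733 -0.1406] ext [0.051 0.052]
side blue [199. 186.] 41 med [ 0.873 -0.102  0.035] ztop 0.038 topmid [ 0.8726 -0.1017] ext [0.038 0.025]
side blue [186. 204.] 54 med [ 0.875 -0.043  0.035] ztop 0.037 topmid [ 0.8739 -0.0413] ext [0.042 0.031]
side blue [171. 223.] 72 med [0.874 0.019 0.035] ztop 0.037 topmid [0.8737 0.0197] ext [0.043 0.029]
side blue [155. 243.] 90 med [0.874 0.079 0.035] ztop 0.038 topmid [0.8198 0.1395] ext [0.153 0.151]
side blue [139. 266.] 111 med [0.874 0.139 0.035] ztop 0.037 topmid [0.8742 0.1389] ext [0.043 0.03 ]
side blue [403. 272.] 353 med [ 0.407 -0.012  0.023] ztop 0.027 topmid [ 0.4059 -0.0151] ext [0.066 0.014]
```

View pics/wrist0.png

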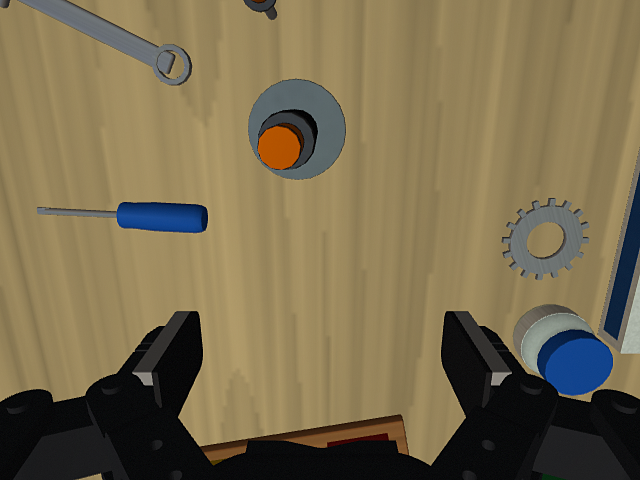

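The wrist view shows the probe's orange grip top at (280,147) over its tube. The red plug is near (0.486, 0.313). I'll move above it and look from close up.

Emit:
{"fn": "servo_tool", "kwargs": {"rows": [[0, -6.4, 31, 2, 0], [0, -6.4, 31, 2, 0], [0, -6.4, 31, 2, 0], [0, -6.4, 31, 2, 0], [0, -6.4, 31, 2, 0], [0, -6.4, 31, 2, 0], [0, -6.4, 31, 2, 0], [0, -6.4, 31, 2, 0], [0, -6.4, 31, 2, 0], [0, -6.4, 31, 2, 0]]}}

```text
clock: 0.98
tool_pos: [0.4853, 0.3115, 0.2512]
tcp_rot: [-2.221, -2.221, 0.0]
force: [0.3, -0.1, -0.8]
grip_width: 1.0
grasp_force: 0.0
```

Emit:
{"fn": "servo_tool", "kwargs": {"rows": [[0, 0, 3, 0, 0], [0, 0, 0, 0, 0], [0, 0, 0, 0, 0]]}}

```text
clock: 1.23
tool_pos: [0.4858, 0.3129, 0.2508]
tcp_rot: [-2.22, -2.222, 0.001]
force: [0.6, -0.2, -0.0]
grip_width: 1.0
grasp_force: 0.0
```

```bash
cat >> h.py <<'E'
def disc(im,k,col,z,near,save=None):
    "centre of the top face of a round grip: brightest part of the colour blob, fit ellipse, cast on z"
    u,v=proj(k,[*near,z]); best=min(blobs(im,col),key=lambda b:np.hypot(b[2][0]-u,b[2][1]-v))
    m=best[0]; val=im.max(2).astype(int); t=np.percentile(val[m],90)
    mm=(m&(val>0.85*t)).astype(np.uint8)
    c=max(cv2.findContours(mm,cv2.RETR_EXTERNAL,cv2.CHAIN_APPROX_NONE)[0],key=cv2.contourArea)
    e=cv2.fitEllipse(cv2.convexHull(c)); X=ray(k,*e[0],z); dia=np.mean(e[1])*np.linalg.norm(X-k[4])/k[0]
    return X,dia,e
E
python3 - <<'E'
from h import *
im,d,k=shot("wrist","hub1"); print(env.get_obs()['tool_pos'],env.get_obs()['tcp_rot'])
X,dia,e=disc(im,k,"red",.138,(.486,.313)); print(X,dia,e)
P=cloud(d,k); 
Q=P[(P[...,2]>.134)&(P[...,2]<.142)&(np.hypot(P[...,0]-X[0],P[...,1]-X[1])<.03)]; print(len(Q),Q.min(0),Q.max(0),Q[:,2].mean())
E
```

```text
[0.48605922 0.31232909 0.25099329] [ 2.22168677e+00  2.22114871e+00 -1.10415222e-03]
[0.48585072 0.31295834 0.138     ] 0.02356169864172211 ((322.1558532714844, 230.60830688476562), (35.62791442871094, 37.65938186645508), 97.71663665771484)
1184 [0.47336652 0.3005328  0.13401959] [0.49871033 0.32564008 0.13960438] 0.13732747290502986
```

View pics/hub1.png

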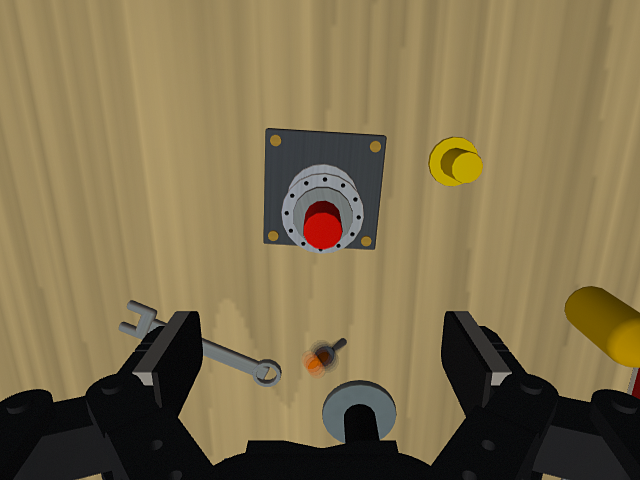

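The red grip is at (322,230) in the wrist view, giving (0.4859, 0.3130), directly below the tool. Time to descend and grasp.

Emit:
{"fn": "servo_tool", "kwargs": {"rows": [[0, 0, 0.5, -29, 0], [0, 0, 0, -29, 0], [0, 0, 0, -29, 0], [0, 0, 0, -29, 0], [0, 0, 0, -28, 0], [0, 0, 0, 0, 0], [255, 0, 0, 0, 0], [255, 0, 0, 0, 0], [255, 0, 0, 0, 0], [255, 0, 0, 0, 0]], "grip_force": 40}}

```text
clock: 2.12
tool_pos: [0.4869, 0.3137, 0.1091]
tcp_rot: [2.221, 2.22, 0.004]
force: [0.5, -0.1, -0.1]
grip_width: 0.451
grasp_force: 0.0
```

Emit:
{"fn": "servo_tool", "kwargs": {"rows": [[255, 0, 0, 0, 0], [255, 0, 0, 0, 0], [255, 0, 0, 0, 0], [255, 0, 0, 0, 0], [255, 0, 0, 0, 0], [255, 0, 0, 0, 0]]}}

```text
clock: 2.62
tool_pos: [0.4865, 0.3137, 0.1088]
tcp_rot: [2.221, 2.221, 0.003]
force: [-0.3, -0.8, 6.9]
grip_width: 0.288
grasp_force: 38.9
```

Emit:
{"fn": "servo_tool", "kwargs": {"rows": [[255, 0, 0, 15, 0], [255, 0, 0, 25, 0], [255, 0, 0, 35, 0], [255, 0, 0, 35, 0], [255, 0, 0, 35, 0], [255, 0, 0, 0, 0], [255, 0, 0, 0, 0], [255, 0, 0, 0, 0]]}}

```text
clock: 3.28
tool_pos: [0.4857, 0.3135, 0.2519]
tcp_rot: [-2.221, -2.222, 0.0]
force: [-0.2, -0.3, -2.4]
grip_width: 0.292
grasp_force: 39.8
```

```bash
python3 - <<'E'
from h import *
o=env.get_obs();print({a:o[a] for a in('tool_pos','tcp_rot','force','grip_width','grasp_force')})
im,d,k=shot("wrist","hub2")
P=cloud(d,k);np.savez("hub2.npz",im=im,d=d)
Q=P[(abs(P[...,2]-.096)<.004)&(np.hypot(P[...,0]-.486,P[...,1]-.313)<.05)]; print(len(Q),Q.min(0),Q.max(0),np.median(Q[:,2]))
E
```

```text
{'tool_pos': array([0.48571452, 0.313455  , 0.25190221]), 'tcp_rot': array([-2.22120094e+00, -2.22150314e+00,  4.21871434e-04]), 'force': array([-0.17217381, -0.25739409, -2.43672639]), 'grip_width': 0.29219428108682355, 'grasp_force': 39.807690382003784}
4132 [0.4550727  0.28217789 0.09206468] [0.51644318 0.34369763 0.09770175] 0.09545375148859775
```

View pics/hub2.png

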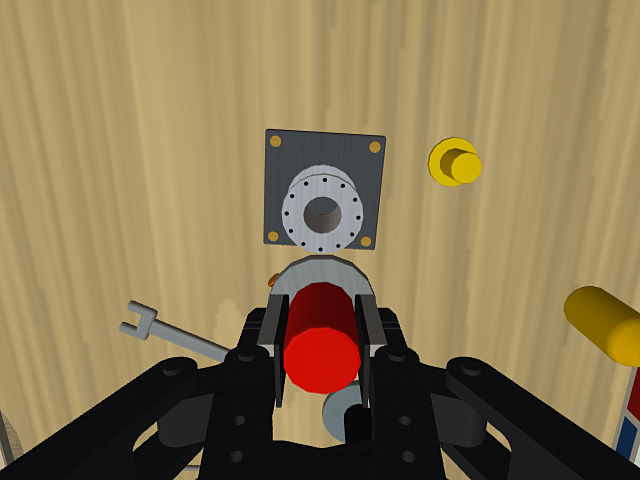

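The view shows the open bore at (322,215), and the flange extents put the hub axis at (0.4858, 0.3129). I'll carry the plug to a point above the red socket.

Emit:
{"fn": "servo_tool", "kwargs": {"rows": [[255, 7, -20, 0, 0], [255, 7, -38, 0, 0], [255, 7, -38, 0, 0], [255, 7, -38, 0, 0], [255, 7, -38, 0, 0], [255, 7, -38, 0, 0], [255, 7, -38, 0, 0], [255, 7, -38, 0, 0], [255, 7, -38, 0, 0], [255, 7, -38, 0, 0]]}}

```text
clock: 4.17
tool_pos: [0.5554, -0.0503, 0.2508]
tcp_rot: [-2.22, -2.22, 0.002]
force: [0.8, -0.2, -2.1]
grip_width: 0.295
grasp_force: 39.8
```

Emit:
{"fn": "servo_tool", "kwargs": {"rows": [[255, 7, -38, 0, 0], [255, 7, -38, 0, 0], [255, 7, -38, 0, 0], [255, 7, -38, 0, 0], [255, 7, -38, 0, 0], [255, 6, -38, 0, 0], [255, 0, -20, 0, 0], [255, 0, 0, 0, 0], [255, 0, 0, 0, 0], [255, 0, 0, 0, 0]]}}

```text
clock: 5.0
tool_pos: [0.5967, -0.2958, 0.2511]
tcp_rot: [-2.22, -2.22, 0.0]
force: [0.6, 0.7, -0.2]
grip_width: 0.288
grasp_force: 39.8
```

```bash
python3 - <<'E'
from h import *
o=env.get_obs();print({a:o[a] for a in('tool_pos','tcp_rot','force','grip_width','clock')})
im,d,k=shot("wrist","sock1"); im2,d2,k2=shot("scene","scene1")
P=cloud(d,k)
top=(abs(P[...,2]-.038)<.005)
h=cv2.cvtColor(im,cv2.COLOR_RGB2HSV);red=((h[...,0]<6)|(h[...,0]>172))&(h[...,1]>140)
m=(top&red&(np.hypot(P[...,0]-.597,P[...,1]+.297)<.06)).astype(np.uint8)
cs,hi=cv2.findContours(m,cv2.RETR_CCOMP,cv2.CHAIN_APPROX_NONE)
for c,hh in zip(cs,hi[0]):
    if len(c)<30: continue
    if hh[3]<0: b=cv2.minAreaRect(c);print("outer",b,ray(k,*b[0],.038))
    else: e=cv2.fitEllipse(c);X=ray(k,*e[0],.038);print("hole",e,X,np.mean(e[1])*np.linalg.norm(X-k[4])/k[0])
print(np.median(P[m>0][:,2]))
E
```

```text
{'tool_pos': array([ 0.59665752, -0.2957783 ,  0.25108202]), 'tcp_rot': array([-2.21976670e+00, -2.21974133e+00,  2.59634264e-04]), 'force': array([ 0.60226056,  0.70880133, -0.16768055]), 'grip_width': 0.2875779913855307, 'clock': 5.0}
outer ((318.81243896484375, 198.03811645507812), (74.72403717041016, 76.66869354248047), 78.51800537109375) [ 0.59359329 -0.29566607  0.038     ]
hole ((318.8940124511719, 198.10096740722656), (31.735721588134766, 32.29445266723633), 94.32022094726562) [ 0.59366452 -0.29572198  0.038     ] 0.02810612216746257
0.037512098123617554
```

View pics/sock1.png

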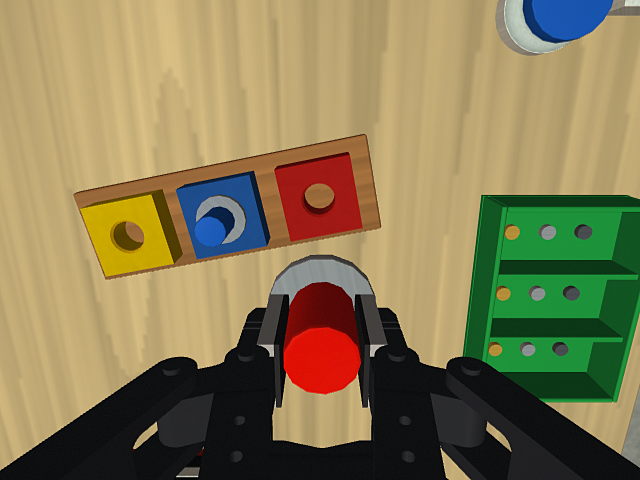

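View pics/scene1.png

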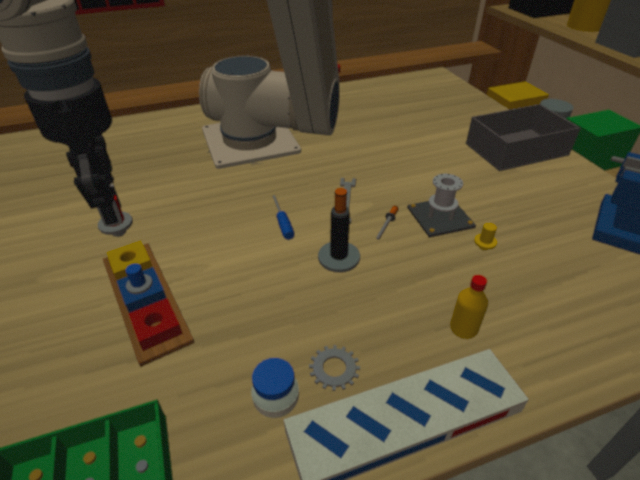

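The socket hole is at (319,198), measured as 28.1 mm across at z 37.5, centre (0.5937, -0.2957). The small probe has toppled by itself and now lies flat. I'll align and lower the plug.

Emit:
{"fn": "servo_tool", "kwargs": {"rows": [[255, -3, 0.6, -25, 0], [255, 0, 0, -35, 0], [255, 0, 0, -35, 0], [255, 0, 0, -35, 0], [255, 0, 0, -25, 0], [255, 0, 0, 0, 0], [255, 0, 0, 0, 0], [255, 0, 0, 0, 0]]}}

```text
clock: 5.77
tool_pos: [0.595, -0.2957, 0.0995]
tcp_rot: [2.219, 2.221, 0.001]
force: [0.1, -0.4, -0.7]
grip_width: 0.29
grasp_force: 39.8
```

```bash
python3 - <<'E'
from h import *
o=env.get_obs();print({a:o[a] for a in('tool_pos','tcp_rot','force','grip_width','clock')})
im,d,k=shot("side")
# grey flange / red grip of the held plug in the cloud
P=cloud(d,k)
for z in (.072,.08,.09):
  pass
for n in ("side","wrist"):
  im,d,k=shot(n); P=cloud(d,k)
  near=np.hypot(P[...,0]-.5937,P[...,1]+.2957)<.03
  h=cv2.cvtColor(im,cv2.COLOR_RGB2HSV);red=((h[...,0]<6)|(h[...,0]>172))&(h[...,1]>140)
  Q=P[near&red&(P[...,2]>.07)];print(n,len(Q), Q.min(0),Q.max(0),np.median(Q,0)) if len(Q) else print(n)
  Q=P[near&(h[...,1]<60)&(P[...,2]>.06)];print(n,len(Q), np.percentile(Q,[2,98],axis=0)) if len(Q) else 0
E
```

```text
{'tool_pos': array([ 0.59496091, -0.29571501,  0.09949103]), 'tcp_rot': array([2.21853855e+00, 2.22067631e+00, 8.59571511e-04]), 'force': array([ 0.09081084, -0.41418674, -0.65751189]), 'grip_width': 0.2902194805999022, 'clock': 5.7667}
side 173 [ 0.58161764 -0.30892135  0.09582244] [ 0.60727177 -0.28304784  0.13862469] [ 0.59345872 -0.28827788  0.12100633]
side 920 [[ 0.56671431 -0.29752328  0.09102718]
 [ 0.62060759 -0.26742901  0.3568014 ]]
wrist 7065 [ 0.58186874 -0.30971675  0.08697985] [ 0.61613344 -0.27911742  0.13032485] [ 0.59457978 -0.29061093  0.12788301]
wrist 26130 [[ 0.56662895 -0.29812872  0.09172065]
 [ 0.61851121 -0.27808213  0.18714405]]
```

Emit:
{"fn": "servo_tool", "kwargs": {"rows": [[255, -0.7, 0.2, -15, 0], [255, 0, 0, -15, 0], [255, 0, 0, -10, 0], [255, 0, 0, -4, 0], [255, 0, 0, -2, 0], [255, 0, 0, 0, 0], [255, 0, 0, 0, 0]]}}

```text
clock: 6.5
tool_pos: [0.5937, -0.2959, 0.0521]
tcp_rot: [2.221, 2.221, 0.0]
force: [-0.2, -0.8, -1.9]
grip_width: 0.295
grasp_force: 39.8
```

Emit:
{"fn": "servo_tool", "kwargs": {"rows": [[255, 0, 0, -1, 0], [255, 0, 0, -1, 0], [255, 0, 0, 0, 0], [255, 0, 0, 0, 0]]}}

```text
clock: 6.83
tool_pos: [0.5938, -0.2961, 0.0508]
tcp_rot: [2.22, 2.22, 0.0]
force: [-2.2, 1.4, 5.7]
grip_width: 0.293
grasp_force: 40.6
```

The upward force shows the flange is in contact. Now a partial release, then lift.

Emit:
{"fn": "servo_tool", "kwargs": {"rows": [[110, 0, 0, 0, 0], [110, 0, 0, 0, 0], [110, 0, 0, 0, 0], [110, 0, 0, 0, 0], [110, 0, 0, 20, 0], [110, 0, 0, 40, 0], [110, 0, 0, 40, 0], [110, 0, 0, 40, 0], [110, 0, 0, 40, 0], [0, 0, 0, 0, 0]]}}

```text
clock: 7.67
tool_pos: [0.5951, -0.2968, 0.2382]
tcp_rot: [2.213, 2.213, 0.004]
force: [1.1, -0.9, 0.5]
grip_width: 0.695
grasp_force: 0.0
```

Emit:
{"fn": "servo_tool", "kwargs": {"rows": [[0, 0, 0, 10, 0], [0, 0, 0, 0, 0], [0, 0, 0, 0, 0], [0, 0, 0, 0, 0]]}}

```text
clock: 8.0
tool_pos: [0.593, -0.2955, 0.2378]
tcp_rot: [-2.22, -2.22, 0.001]
force: [-0.6, -0.2, 0.3]
grip_width: 1.002
grasp_force: 0.0
```

```bash
python3 - <<'E'
from h import *
o=env.get_obs();print({a:o[a] for a in('tool_pos','force','grip_width','clock')})
im,d,k=shot("wrist","sock2");P=cloud(d,k)
X,dia,e=disc(im,k,"red",.080,(.5937,-.2957)); print(X,dia,e)
n=np.hypot(P[...,0]-.5937,P[...,1]+.2957)
Q=P[(n<.02)&(P[...,2]>.07)];print("grip top",len(Q),Q.min(0),Q.max(0),np.percentile(Q[:,2],[10,50,90]))
h=cv2.cvtColor(im,cv2.COLOR_RGB2HSV);Q=P[(n<.024)&(n>.015)&(h[...,1]<60)&(P[...,2]<.06)];print("flange",len(Q),np.percentile(Q[:,2],[10,50,90]),Q.min(0),Q.max(0))
A=np.c_[Q[:,:2],np.ones(len(Q))];print("slope",np.linalg.lstsq(A,Q[:,2],rcond=None)[0])
E
```

```text
{'tool_pos': array([ 0.59298365, -0.29550207,  0.23781176]), 'force': array([-0.63290296, -0.17854742,  0.28723685]), 'grip_width': 1.0022622829360828, 'clock': 8.0}
[ 0.59320867 -0.29677218  0.08      ] 0.023940092392016703 ((322.6565856933594, 215.39797973632812), (31.483383178710938, 32.47213363647461), 99.39696502685547)
grip top 7179 [ 0.57588714 -0.30981321  0.07007419] [ 0.61122153 -0.28303453  0.32171743] [0.07995658 0.31575653 0.31956413]
flange 739 [0.04255553 0.04349526 0.0444458 ] [ 0.57261488 -0.31524383  0.04041073] [ 0.61444788 -0.27549927  0.04593483]
slope [-0.00154012 -0.00446378  0.04310248]
```

View pics/sock2.png

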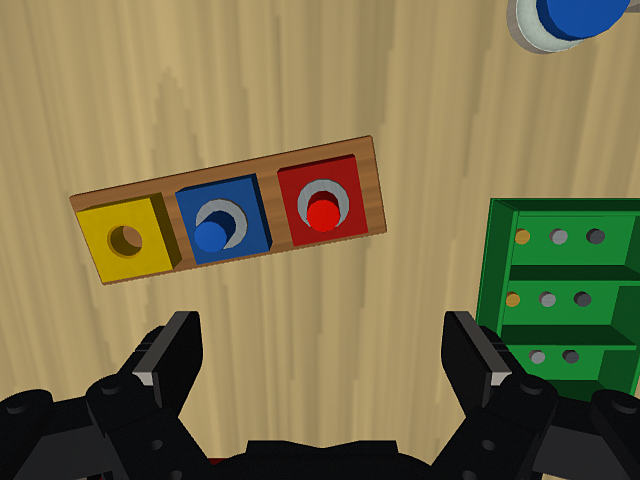

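The red plug sits flat at (323,205): flange top at 43.5 mm, 1 mm off centre, and released. Next, the probe.

Emit:
{"fn": "servo_tool", "kwargs": {"rows": [[0, -6.4, 35.4, 4, 0], [0, -6.4, 35.4, 4, 0], [0, -6.4, 35.4, 4, 0], [0, -6.4, 35.4, 4, 0], [0, -6.4, 35.4, 4, 0], [0, -6.4, 35.4, 4, 0], [0, -6.4, 35.4, 4, 0], [0, -6.4, 35.4, 4, 0], [0, -6.4, 35.4, 4, 0], [0, -6.4, 35.4, 4, 0]]}}

```text
clock: 8.88
tool_pos: [0.5284, 0.0599, 0.2786]
tcp_rot: [-2.221, -2.22, 0.002]
force: [1.3, 0.6, -0.6]
grip_width: 0.998
grasp_force: 0.0
```

Emit:
{"fn": "servo_tool", "kwargs": {"rows": [[0, 0, 0, 0, 0], [0, 0, 0, 0, 0], [0, 0, 0, 0, 0], [0, 0, 0, 0, 0]]}}

```text
clock: 9.22
tool_pos: [0.5294, 0.0575, 0.2786]
tcp_rot: [-2.222, -2.22, 0.001]
force: [0.7, -0.3, -0.0]
grip_width: 0.999
grasp_force: 0.0
```

```bash
python3 - <<'E'
from h import *
o=env.get_obs();print({a:o[a] for a in('tool_pos','tcp_rot','clock')})
im,d,k=shot("wrist","probe1");P=cloud(d,k)
X,dia,e=disc(im,k,"orange",.162,(.529,.058)); print(X,dia,e)
n=np.hypot(P[...,0]-.529,P[...,1]-.058)
Q=P[(n<.03)&(abs(P[...,2]-.161)<.004)];print("grip top",len(Q),Q.min(0),Q.max(0),(Q.min(0)+Q.max(0))/2)
Q=P[(n<.03)&(abs(P[...,2]-.119)<.003)];print("collar",len(Q),Q.min(0),Q.max(0))
E
```

```text
{'tool_pos': array([0.52940045, 0.05745106, 0.27860367]), 'tcp_rot': array([-2.22202930e+00, -2.21997862e+00,  1.42596611e-03]), 'clock': 9.2167}
[0.52779095 0.05649485 0.162     ] 0.019614416042312004 ((319.7419128417969, 230.54306030273438), (29.072843551635742, 31.053213119506836), 88.35032653808594)
grip top 872 [0.51673676 0.04618222 0.15705848] [0.53850953 0.06772731 0.16367985] [0.52762314 0.05695477 0.16036917]
collar 628 [0.5111252  0.04627148 0.11601952] [0.54437131 0.07323291 0.12196195]
```

Emit:
{"fn": "servo_tool", "kwargs": {"rows": [[0, -1.6, -0.7, -20, 0], [0, 0, 0, -33, 0], [0, 0, 0, -33, 0], [0, 0, 0, -33, 0], [0, 0, 0, -32, 0], [0, 0, 0, 0, 0], [0, 0, 0, 0, 0], [255, 0, 0, 0, 0], [255, 0, 0, 0, 0], [255, 0, 0, 0, 0]], "grip_force": 60}}

```text
clock: 10.1
tool_pos: [0.5288, 0.0574, 0.1302]
tcp_rot: [2.22, 2.219, 0.003]
force: [-0.2, -0.3, 0.3]
grip_width: 0.603
grasp_force: 0.0
```

Emit:
{"fn": "servo_tool", "kwargs": {"rows": [[255, 0, 0, 0, 0], [255, 0, 0, 0, 0], [255, 0, 0, 0, 0], [255, 0, 0, 0, 0], [255, 0, 0, 0, 0], [255, 0, 0, 0, 0], [255, 0, 0, 0, 0]]}}

```text
clock: 10.68
tool_pos: [0.5281, 0.0576, 0.1293]
tcp_rot: [2.22, 2.221, 0.002]
force: [-1.9, -0.9, 4.9]
grip_width: 0.24
grasp_force: 58.4
```

Emit:
{"fn": "servo_tool", "kwargs": {"rows": [[255, 0, 0, 10, 0], [255, 0, 0, 20, 0], [255, 0, 0, 25, 0], [255, 0, 0, 25, 0], [255, 0, 0, 25, 0], [255, 0, 0, 25, 0], [255, 0, 0, 10, 0], [255, 0, 0, 0, 0], [255, 0, 0, 0, 0]]}}

```text
clock: 11.43
tool_pos: [0.5276, 0.0576, 0.2678]
tcp_rot: [-2.221, -2.221, 0.0]
force: [0.2, 0.6, -1.6]
grip_width: 0.232
grasp_force: 59.0
```

Emit:
{"fn": "servo_tool", "kwargs": {"rows": [[255, -5, 15, 0, 0], [255, -5, 30, 0, 0], [255, -5, 33, 0, 0], [255, -5, 33, 0, 0], [255, -5, 33, 0, 0], [255, -5, 33, 0, 0], [255, -5, 33, 0, 0], [255, -5, 30, 0, 0], [255, -1, 10, 0, 0], [255, 0, 0, 0, 0]]}}

```text
clock: 12.27
tool_pos: [0.4856, 0.3096, 0.266]
tcp_rot: [-2.217, -2.224, 0.005]
force: [0.3, -0.6, -2.5]
grip_width: 0.239
grasp_force: 59.0
```

Emit:
{"fn": "servo_tool", "kwargs": {"rows": [[255, 0, 0, 0, 0], [255, 0, 0, 0, 0], [255, 0, 0, 0, 0]]}}

```text
clock: 12.52
tool_pos: [0.4869, 0.3064, 0.2679]
tcp_rot: [-2.223, -2.22, 0.001]
force: [-0.5, 0.2, -1.7]
grip_width: 0.238
grasp_force: 59.0
```

```bash
cat > pr.py <<'E'
from h import *
import sys
o=env.get_obs();print({a:o[a] for a in('tool_pos','tcp_rot','force','clock','grasp_force')})
tz=o['tool_pos'][2]; tip=tz-.1153; print("tip z",tip)
for n in ("scene","side"):
  im,d,k=shot(n,n+sys.argv[1]);P=cloud(d,k);p=k[4]
  n_=np.hypot(P[...,0]-.486,P[...,1]-.313)
  m=(n_<.012)&(P[...,2]>max(.099,tip-.01))&(P[...,2]<tip+.095)
  # points on visible rod side: centre = surface + 6 mm along the horizontal viewing direction; mean by height
  for z in np.arange(max(tip,.1)+.008,tip+.095,.02):
    s=m&(abs(P[...,2]-z)<.008); Q=P[s]
    if len(Q)<5: continue
    v=(Q.mean(0)-p)[:2]; v/=np.linalg.norm(v); w=np.array([-v[1],v[0]])
    lat=Q[:,:2]@w; print(n,"z",round(z,3),len(Q),"lat off from hub axis (mm)",((lat.min()+lat.max())/2-np.array([.4858,.3129])@w)*1e3,"w",w.round(2),"width",(lat.max()-lat.min())*1e3, "near depth off", ((Q[:,:2]@v).min()+.006-np.array([.4858,.3129])@v)*1e3)
  Q=P[m]; print("zrange",Q[:,2].min() if len(Q) else 0)
  Q=P[(abs(P[...,2]-.096)<.004)&(n_<.05)];print(n,"hubtop",(Q.min(0)+Q.max(0))/2,Q.max(0)-Q.min(0))
E
python3 pr.py a
```

```text
{'tool_pos': array([0.4869218 , 0.30639012, 0.26787574]), 'tcp_rot': array([-2.22294558e+00, -2.21987912e+00,  1.28238986e-03]), 'force': array([-0.53092939,  0.22793717, -1.73691756]), 'clock': 12.5167, 'grasp_force': 59.0015834569931}
tip z 0.15257573808327013
scene z 0.161 19 lat off from hub axis (mm) 3.615873221527788 w [-0.62 -0.79] width 10.729554836448107 near depth off -5.774206128489945
scene z 0.181 25 lat off from hub axis (mm) 3.5896595292909117 w [-0.62 -0.79] width 11.106557487117751 near depth off -5.747574579443221
scene z 0.201 26 lat off from hub axis (mm) 3.4388032209171637 w [-0.62 -0.79] width 10.943803826568676 near depth off -5.860059625833857
scene z 0.221 28 lat off from hub axis (mm) 3.19506033662198 w [-0.62 -0.78] width 10.249318471488355 near depth off -5.902567719278718
scene z 0.241 21 lat off from hub axis (mm) 3.8014104839902974 w [-0.62 -0.79] width 11.579278617832035 near depth off -5.70814838347225
zrange 0.15401761457926605
scene hubtop [0.48976604 0.31269759 0.09497636] [0.0613896  0.06288555 0.00586423]
side z 0.161 46 lat off from hub axis (mm) -1.2854228723008232 w [0.95 0.32] width 10.327655540264713 near depth off 8.12205414595285
side z 0.181 59 lat off from hub axis (mm) -1.3062274337430901 w [0.95 0.32] width 10.134193024100458 near depth off 8.043767895812016
side z 0.201 61 lat off from hub axis (mm) -1.921791754236235 w [0.95 0.32] width 11.076523982758602 near depth off 7.846962394951501
side z 0.221 66 lat off from hub axis (mm) -1.965717653961141 w [0.95 0.32] width 10.871114391922564 near depth off 8.232165487911086
side z 0.241 11 lat off from hub axis (mm) -1.976373153344202 w [0.95 0.32] width 8.251876146557091 near depth off 8.377521724174663
zrange 0.15601732686099212
side hubtop [0.48631695 0.3113611  0.09576496] [0.06089746 0.06101473 0.00752804]
```

Emit:
{"fn": "servo_tool", "kwargs": {"rows": [[255, -1, 6, 0, 0], [255, 0, 1, 0, 0], [255, 0, 0, 0, 0], [255, 0, 0, 0, 0], [255, 0, 0, 0, 0], [255, 0, 0, 0, 0]]}}

```text
clock: 13.12
tool_pos: [0.4857, 0.3146, 0.2683]
tcp_rot: [2.221, 2.221, -0.0]
force: [-0.5, -0.4, -2.1]
grip_width: 0.239
grasp_force: 59.0
```

```bash
cat > pr.py <<'E'
from h import *
import sys
o=env.get_obs();print({a:o[a] for a in('tool_pos','tcp_rot','force','clock','grasp_force')})
tip=o['tool_pos'][2]-.1153; print("tip z",tip)
W=[];B=[]
for n in ("scene","side"):
  im,d,k=shot(n,n+sys.argv[1]);P=cloud(d,k);p=k[4]
  r=np.hypot(P[...,0]-.486,P[...,1]-.313)
  # hub: top annulus, its convex outline in pixels, ellipse centre cast on z=96
  # top face of hub only: normals up -> height within 1.5 mm of the median
  c0=(r<.045)&(abs(P[...,2]-.096)<.005); zm=np.percentile(P[c0][:,2],80)
  m=(c0&(abs(P[...,2]-zm)<.0025)).astype(np.uint8)
  Q=P[m>0]
  hull=cv2.convexHull(np.argwhere(m)[:,::-1].astype(np.int32)); e=cv2.fitEllipse(hull); H=ray(k,*e[0],.096)
  print(n,"hub ell",H.round(4),e)
  v=(H-p)[:2]; v/=np.linalg.norm(v); w=np.array([-v[1],v[0]])
  L=[];Z=[]
  for z in np.arange(max(tip,.1)+.008,tip+.092,.01):
    Q=P[(r<.03)&(abs(P[...,2]-z)<.006)]
    if len(Q)<8: continue
    lat=(Q[:,:2]-H[:2])@w; L.append((lat.min()+lat.max())/2*1e3);Z.append(z); wd=(lat.max()-lat.min())*1e3
    B_=L[-1]
  print(n,"rod lat mm rel. hub by height",np.round(L,1),np.round(Z,2),"last width",wd.round(1))
  W.append(w);B.append(np.median(L))
print("rod off hub axis mm (x,y):",np.linalg.solve(W,B))
im,d,k=shot("wrist","wr"+sys.argv[1]);P=cloud(d,k);r=np.hypot(P[...,0]-.486,P[...,1]-.313)
Q=P[(abs(P[...,2]-.096)<.003)&(r<.045)]; print("wrist hub",(Q.min(0)+Q.max(0))/2,np.ptp(Q,axis=0))
Q=P[(r<.04)&(P[...,2]>tip-.004)&(P[...,2]<tip+.09)];print("wrist rod",len(Q),Q.min(0) if len(Q) else 0,Q.max(0) if len(Q) else 0)
E
python3 pr.py b
```

```text
{'tool_pos': array([0.48568025, 0.3145774 , 0.2682887 ]), 'tcp_rot': array([ 2.22134641e+00,  2.22147071e+00, -2.31634212e-07]), 'force': array([-0.45047682, -0.4104672 , -2.10343944]), 'clock': 13.1167, 'grasp_force': 59.001529812812805}
tip z 0.15298870231691808
scene hub ell [0.4916 0.311  0.096 ] ((447.80706787109375, 182.12420654296875), (16.898759841918945, 30.501436233520508), 98.5724105834961)
scene rod lat mm rel. hub by height [0.1 0.1 0.1 0.2 0.  0.2 0.1 0.2 0.1] [0.16 0.17 0.18 0.19 0.2  0.21 0.22 0.23 0.24] last width 11.3
side hub ell [0.4858 0.3129 0.096 ] ((307.1416320800781, 396.2523193359375), (41.85975646972656, 44.540950775146484), 88.4005355834961)
side rod lat mm rel. hub by height [ 0.  -0.  -0.  -0.1 -0.1 -0.1 -0.1 -0.2] [0.16 0.17 0.18 0.19 0.2  0.21 0.22 0.23] last width 9.4
rod off hub axis mm (x,y): [-0.02358352 -0.14126035]
wrist hub [0.48590182 0.31334271 0.09567946] [0.06141237 0.05978783 0.00529942]
wrist rod 767 [0.47933303 0.31296449 0.15683086] [0.49129562 0.3198938  0.22586552]
```

View pics/wrb.png

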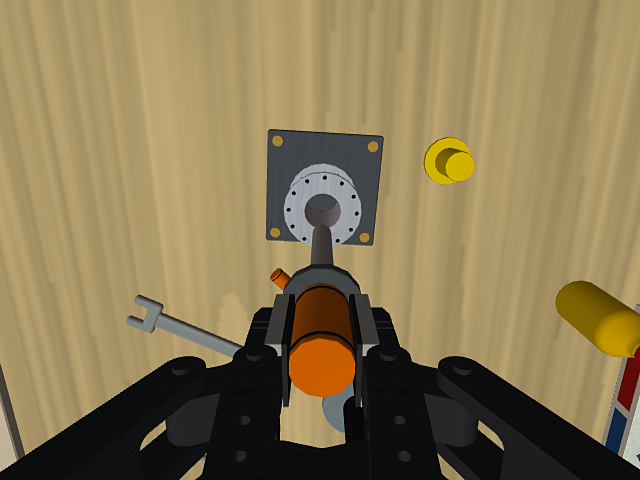

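The wrist view shows the rod hanging vertical just in front of the bore at (322,210). All three views agree to within 1 mm. I'll lower the probe gently.

Emit:
{"fn": "servo_tool", "kwargs": {"rows": [[255, 0.2, -0.3, -10, 0], [255, 0, 0, -15, 0], [255, 0, 0, -15, 0], [255, 0, 0, -8, 0], [255, 0, 0, 0, 0], [255, 0, 0, 0, 0], [255, 0, 0, 0, 0]]}}

```text
clock: 13.85
tool_pos: [0.4862, 0.3144, 0.2209]
tcp_rot: [2.221, 2.221, 0.001]
force: [-0.1, 0.2, -0.5]
grip_width: 0.24
grasp_force: 59.0
```

```bash
python3 pr.py c
```

```text
{'tool_pos': array([0.48616567, 0.3144154 , 0.22094207]), 'tcp_rot': array([2.22120559e+00, 2.22120612e+00, 1.36931794e-03]), 'force': array([-0.14831637,  0.19692942, -0.49015692]), 'clock': 13.85, 'grasp_force': 58.985121846199036}
tip z 0.1056420707675947
scene hub ell [0.4917 0.3108 0.096 ] ((447.7861022949219, 182.17434692382812), (16.82836151123047, 30.38782501220703), 98.53678894042969)
scene rod lat mm rel. hub by height [-0.2 -0.1 -0.1 -0.  -0.2 -0.2 -0.1 -0.2 -0.2] [0.11 0.12 0.13 0.14 0.15 0.16 0.17 0.18 0.19] last width 11.3
side hub ell [0.4857 0.3131 0.096 ] ((307.1622619628906, 396.37042236328125), (42.050601959228516, 44.509033203125), 88.71070098876953)
side rod lat mm rel. hub by height [ 0.2  0.1  0.1  0.1  0.1  0.  -0.  -0. ] [0.11 0.12 0.13 0.14 0.15 0.16 0.17 0.18] last width 10.0
rod off hub axis mm (x,y): [0.00730917 0.2183411 ]
wrist hub [0.48581107 0.3142356  0.09573127] [0.06114154 0.05848604 0.00544319]
wrist rod 762 [0.48004279 0.31318922 0.10893109] [0.49190449 0.31993826 0.17812938]
```

Just above the mouth, the probe is centred to within about 0.3 mm. I'll lower it another 80 mm.

Emit:
{"fn": "servo_tool", "kwargs": {"rows": [[255, 0, -0.2, -8, 0], [255, 0, 0, -10, 0], [255, 0, 0, -10, 0], [255, 0, 0, -10, 0], [255, 0, 0, -10, 0], [255, 0, 0, -10, 0], [255, 0, 0, -10, 0], [255, 0, 0, -8, 0], [255, 0, 0, -4, 0], [255, 0, 0, 0, 0]]}}

```text
clock: 14.83
tool_pos: [0.4855, 0.3139, 0.1392]
tcp_rot: [-2.221, -2.221, 0.002]
force: [0.2, 0.2, -1.4]
grip_width: 0.239
grasp_force: 59.0
```

Emit:
{"fn": "servo_tool", "kwargs": {"rows": [[255, 0, 0, 0, 0], [255, 0, 0, 0, 0], [255, 0, 0, 0, 0], [255, 0, 0, 0, 0], [255, 0, 0, 0, 0], [255, 0, 0, 0, 0]]}}

```text
clock: 15.33
tool_pos: [0.486, 0.3141, 0.1405]
tcp_rot: [2.221, 2.221, 0.001]
force: [-1.0, -0.5, -1.2]
grip_width: 0.238
grasp_force: 59.0
```

```bash
python3 - <<'E'
from h import *
o=env.get_obs();print({a:o[a] for a in('tool_pos','tcp_rot','force','clock','grasp_force','dq')},o['tool_pos'][2]-.1153)
W=[];B=[]
for n,H in (("scene",(.4917,.3108)),("side",(.4857,.3131))):
  im,d,k=shot(n,n+"d");P=cloud(d,k);H=np.array(H)
  v=H-k[4][:2];v/=np.linalg.norm(v);w=np.array([-v[1],v[0]]);r=np.hypot(P[...,0]-H[0],P[...,1]-H[1])
  for z in (.102,.107,.112,.117):
    Q=P[(r<.025)&(abs(P[...,2]-z)<.003)]
    lat=(Q[:,:2]-H)@w*1e3;print(n,z,len(Q),(lat.min()+lat.max())/2,np.ptp(lat))
  if n=="scene": u,v=map(int,proj(k,[.488,.313,.06])); cv2.imwrite("pics/crop.png",cv2.resize(im[v-50:v+50,u-60:u+60,::-1],(720,600),interpolation=cv2.INTER_CUBIC))
E
```

```text
{'tool_pos': array([0.48597487, 0.31413631, 0.14050375]), 'tcp_rot': array([2.22139297e+00, 2.22132216e+00, 6.10351419e-04]), 'force': array([-0.97147286, -0.45730042, -1.21888683]), 'clock': 15.3333, 'grasp_force': 58.98524343967438, 'dq': array([ 3.95729610e-04,  9.70696048e-04, -1.69275617e-03,  2.60884915e-04,
        6.37611738e-04, -5.69041026e-05])} 0.025203745410244574
scene 0.102 15 0.1344429303899446 10.969743359317382
scene 0.107 15 -0.19470237556472325 10.734490106572196
scene 0.112 16 -0.11789967680515145 10.88809550409134
scene 0.117 8 0.3195363526764661 10.013223445128103
side 0.102 10 -0.45788801579902416 6.791832535261028Traceback (most recent call last):
  File "<stdin>", line 9, in <module>
    return umr_minimum(a, axis, None, out, keepdims, initial, where)
ValueError: zero-size array to reduction operation minimum which has no identity
```

View pics/crop.png

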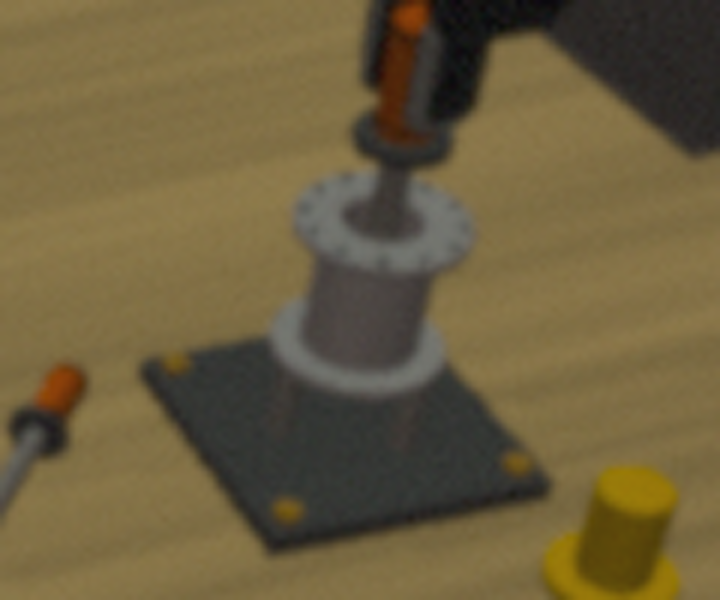

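The crop shows the rod centred in the bore, entering the mouth at about (385,210). The tip is at z of about 25 mm and the arm is still, so I'm handing the job in.

```bash
python3 -c "
from bench import env
print(env.close_job())"
```

```text
the job is handed in; nothing more can be done
None
```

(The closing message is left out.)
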